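Nest the popcorn tubs under the supply-room shelf

TASK

Put the popcorn tubs away in size order: first nest the red medium tub in the yellow large tub that stands under the edge of the shelf, then nest the white small tub in the red one, each resting fully home and upright. Set each tub down gently rather than dropping or ramming it, leave the large tub where it stands, and do not knock the shelf or move the tin, the snack box or the stapler.

Things in the scene. Friction and masses are not known exactly. Their poses are not given: they have to be found in the camera images.
- shelf: fixed beige bridge shelf, open front and back. Origin on the table under the middle of its front edge; x level from that edge inward (away from robot), y along the edge, z up. Board x 0 to 90, 680 long, 18 thick, underside 400 up; boxes to 50 high on its ends. Uprights at y -330, +330. The board overhangs the large tub's centre: a hand pointing straight down strikes it, lean it back about 35 deg
- large_tub: loose yellow round tub, 0.4 kg, 80 high, outside diameter 74 at foot, 94 at rim, wall 4 (mouth 86), upright, its centre 6 to 16 behind the shelf's front edge. Origin: centre of underside, z up. Its grey false bottom is set anywhere from 12 to 36 above the underside: not told, feel for it. It does not yield to pushes under 30 N. Inside diameter there 68 to 75
- medium_tub: loose red round tub, about 0.16 kg, 110 high, outside diameter 64 at foot, 69 at rim, wall 4 (mouth 61), floor 12 thick, standing upright. Origin: centre of underside, z up. Nested, it rests on the large tub's false bottom, its rim 42 to 66 above the large tub's rim, so grip it across the outside near the rim
- small_tub: loose white round tub, about 0.12 kg, 136 high, outside diameter 49 at foot, 53 at rim, wall 4, standing upright. Origin: centre of underside, z up. Nested, it rests on the medium tub's inner floor (12 above that tub's underside, 56 inside diameter), its rim 38 above the medium tub's rim; grip it across the outside near the rim
- tin: bystander: closed metal can, 64 diameter, 100 high, upright on the table; origin at the centre of its underside. The medium tub, the small tub and the tin stand in three places that are swapped at random
- snack_box: bystander: yellow snack carton 60 x 100 x 120 high (x, y, z); origin at the centre of its underside
- stapler: bystander: black stapler 140 long (x) x 36 wide x 60 high; origin at the centre of its underside

How it is judged:
By the outcome, as a careful person would: the job done as asked, in the order asked, and still so for the second after the job is handed in, with the robot touching nothing.
It also fails if it takes over 72 s, if anything falls off the work surface, if the arm or the gripper's body presses on something with over 40 N, if the wrist force passes 120 N, or if a joint passes its speed limit or range.

ROBOT

A 6-joint arm with a two-finger parallel gripper is mounted at the origin on the work surface. World frame = base frame: x ahead of the robot, y to its left, z up, the work surface at z = 0. Lengths are in m, angles in rad, forces in N, time in s.
With the tool pointing down it reaches from about 0.375 to 0.75 m from the base axis. Payload 9 kg.
Tool frame: the origin (TCP) lies on the front face of the gripper's body, between the roots of the fingers; the fingertips stand 73 mm ahead of it and the grasp point (between the pads) lies ctrl.hold_point_z ahead of it (ctrl.hold_point_z is the distance from the TCP to the grasp point, in m); y points along the fingers, x is the direction in which the jaws open and shut, and the axes are right-handed (so a half turn about y gives the same grasp; the last joint's range is limited). The gripper opens to 85 mm and grips with 20 to 120 N. Pads are 22 mm wide; open, the fingers measure 114 mm over their backs; the gripper's body (76 mm by 85 mm) begins 54 mm behind the grasp point. The pads swing forward as they close: fully open they stand 13 mm farther back than shut.
Start: joints at [0.942, 0.104, 0.097, 1.564, 0, 1.353], TCP at [0.24, 0.55, 0.304] pointing down, gripper open.
Joint ranges: [-2.99, 2.99], [-0.84, 1.86], [-1.1, 1.16], [-1.84, 2.11], [-1.51, 1.56], [-3.14, 3.14]. Speed limits (rad/s): [2.22, 2.22, 2.57, 3.14, 3.14, 3.14].

INTERFACE

Orientations are given as [roll, pitch, yaw] about the fixed x, y, z axes, in that order (R = Rz(yaw) Ry(pitch) Rx(roll)).
In Python, from workcell import ctrl gives the robot as it stands.
- The arm moves only by the tool carry_out, never from a script. Its argument "moves" is a list that holds one entry, the list of rows, each a list of 7 numbers: the turn, a rotation vector about the tool's x, y, z in rad, then the shift along the tool's x, y, z in cm, then the finger opening in cm, from 0 to 8.54. In form: [[[ax, ay, az, dx, dy, dz, hand], ...]]. A call has 1 to 5 rows; each row shifts and turns the commanded pose from where the row before left it, along the tool's axes as they then stand; what a row does not reach is not made up. A row lasts 1/10 s, in which the tool goes at most 50 mm and 8.59 degrees, less where a joint would pass 70% of its speed; a pose out of reach is approached as far as the arm can. A call with a gripper value outside its range is refused whole. The fingers move at their own pace and stop on an object; "squeeze" is the grip in N (left out, the last holds). Time passes only in rows, so rows that do not move let the fingers close. It gives the time, the measured TCP pose, the force and the opening at its end, in the units of the state.
- ctrl.get_state(): the state, without advancing time (a new reading comes with each control period).
- ctrl.capture(name): name is "side" or "top" or "wrist"; returns (picture, depth): 384x512x3 uint8, blue, green, red; 384x512 float32, m along the optical axis (not along the pixel's ray), 0 where there is no reading.
- ctrl.camera_info(name): a dict with "vfov" (degrees; the focal length in pixels is half the picture's height over the tangent of half this angle, whatever the lens; pixels are square), "cx", "cy" (the principal point, pixels), "view" (4x4, takes a point from world to camera coordinates); the wrist camera has in their place "hand_eye" (4x4, takes a point from camera to tool coordinates, whose origin is the TCP and whose axes are the tool frame's). Camera axes: x right, y up, looking along -z (the intrinsics and any distortion apply to the point x, -y, -z); pixel columns grow to the right and rows downward; lengths in m; the calibration is good to about 2 mm. A picture is of the moment at which its call begins: read the wrist's pose just before it. camera_info takes no time and is no camera call.
- ctrl.close_job(): hands the job in, once; it reports no verdict.
The state is a dict: "clock": time; "joint_positions": joint angles; "joint_vel": joint speeds; "joint_torque": joint torques, N m; "eef_pos": TCP position; "eef_rot": TCP orientation; "force": force on the tool from outside, world axes, zero at the start; "wrist_torque": the same for the moment, N m; "width": opening from 0.0 (shut) to 1.0 (fully open).
Only numpy, scipy, OpenCV 4.12 (cv2) and the standard library are available. Lean on these libraries where they do the work, as an engineer would, in place of code of your own. Each camera call takes 0.05 s, during which the arm holds its last target. There are 200 camera calls.

## Working session

There is one attempt and no reset: what is moved stays moved. The work goes in short steps, Python scripts to look and compute and a tool call to move; the robot and the scene stay as the last step left them, time stands still between calls to the robot, and variables do not carry over. Pictures are saved under pics/ and viewed, about 8 in all and at most 12, crops included, and the job is handed in when it is done.

Besides the shell and the picture viewer there is one more tool, called after "Call:" as name([rows], argument=value, ...), one row to a line, values as JSON. carry_out: Moves the arm, as the interface text tells. Its arguments: {"type":"object","properties":{"moves":{"type":"array"},"squeeze":{"type":"number"}},"required":["moves"]}

```bash
ls; mkdir -p pics
python3 - <<'E'
from workcell import ctrl
import cv2,numpy as np
print(ctrl.get_state()); print(ctrl.hold_point_z)
for n in("side","top","wrist"):
    print(n,ctrl.camera_info(n))
ims=[]
for n in("side","top"):
    p,d=ctrl.capture(n); cv2.imwrite(f"pics/{n}0.png",p); np.savez(f"pics/{n}0.npz",p=p,d=d); ims.append(p)
s=np.hstack(ims); cv2.imwrite("pics/both0.png",cv2.resize(s,(800,300)))
E
```

```text
pics
{'clock': 0.0, 'joint_positions': array([ 9.42281981e-01,  1.04669948e-01,  9.64693453e-02,  1.56388797e+00,
       -2.76116138e-06,  1.35312792e+00]), 'joint_vel': array([ 0.00058689, -0.00216737,  0.00145776, -0.00140669,  0.00031425,
        0.00122815]), 'joint_torque': array([-9.18703299e-04, -5.56931806e+01,  5.03650260e+01,  1.69979059e-02,
       -3.72725499e-04, -2.15991952e-05]), 'eef_pos': array([0.23946453, 0.54988716, 0.30313949]), 'eef_rot': array([-1.57051996e+00,  1.26235160e-03,  1.15995057e+00]), 'force': array([-0.18498734,  0.03969005,  0.71073291]), 'wrist_torque': array([ 0.000181  , -0.03304419, -0.05007246]), 'width': 1.0018614453280734}
0.0539
side {'vfov': 42.22146825849416, 'cx': 261.39315809706767, 'cy': 190.59907534506092, 'view': array([[ 0.99911559, -0.03670655,  0.02051041, -0.54571487],
       [ 0.0055775 ,  0.59916598,  0.80060541, -0.04727936],
       [-0.0416766 , -0.79978295,  0.5988408 , -1.3490623 ],
       [ 0.        ,  0.        ,  0.        ,  1.        ]])}
top {'vfov': 53.3524829944386, 'cx': 256.6061646214722, 'cy': 191.21907977707266, 'view': array([[ 0.02263908, -0.999743  ,  0.00118266, -0.00490316],
       [ 0.97771951,  0.02238727,  0.20871842, -0.55111038],
       [-0.20869126, -0.00356889,  0.97797506, -1.12086621],
       [ 0.        ,  0.        ,  0.        ,  1.        ]])}
wrist {'vfov': 59.927968601727464, 'cx': 258.54270703297885, 'cy': 192.7186082185085, 'hand_eye': array([[ 9.99999182e-01, -3.82687447e-05, -1.27840642e-03,
         1.03906618e-04],
       [-1.20735532e-03,  3.01554099e-01, -9.53448304e-01,
        -7.08117086e-02],
       [ 4.21995965e-04,  9.53449067e-01,  3.01553806e-01,
         7.70622920e-02],
       [ 0.00000000e+00,  0.00000000e+00,  0.00000000e+00,
         1.00000000e+00]])}
```

View image.

View pics/both0.png

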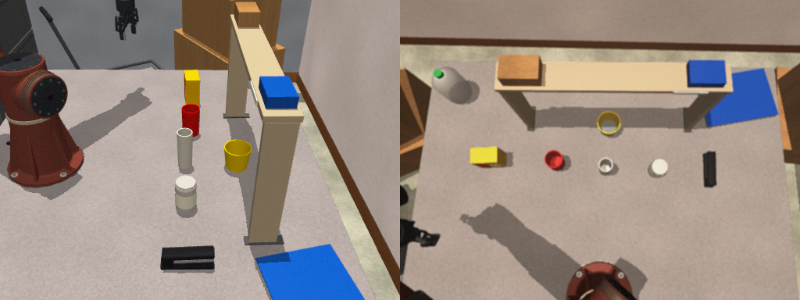

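The picture shows (side|top at 0.78x): in the top half, the snack box at (485,157), red tub at (554,160), white small tub at (606,165), tin at (659,167), stapler at (710,168), and yellow large tub at (609,123) below the shelf's front edge. Next I back-project the depth and fit the rims.

```bash
cat > h.py <<'E'
import numpy as np,cv2
from scipy.spatial.transform import Rotation as R
from workcell import ctrl
def tool(st):
    T=np.eye(4);T[:3,:3]=R.from_euler('xyz',st['eef_rot']).as_matrix();T[:3,3]=st['eef_pos'];return T
def pts(name,d,T=None):
    i=ctrl.camera_info(name);h,w=d.shape;f=h/2/np.tan(np.radians(i['vfov'])/2)
    v,u=np.mgrid[:h,:w]
    P=np.stack([(u-i['cx'])/f*d,-(v-i['cy'])/f*d,-d,np.ones_like(d)],-1)
    M=T@i['hand_eye'] if name=='wrist' else np.linalg.inv(i['view'])
    return (P@M.T)[...,:3]
def circ(p):
    A=np.c_[2*p[:,:2],np.ones(len(p))];s=np.linalg.lstsq(A,(p[:,:2]**2).sum(1),rcond=None)[0]
    r=np.sqrt(s[2]+s[0]**2+s[1]**2);e=np.abs(np.hypot(*(p[:,:2]-s[:2]).T)-r)
    return s[:2],r,e
def fitc(p):
    for _ in range(4):
        c,r,e=circ(p);p=p[e<=max(np.percentile(e,90),.002)]
    return np.round([*c,r,e.mean(),len(p),p[:,2].mean()],4)
def masks(p):
    H=cv2.cvtColor(p,cv2.COLOR_BGR2HSV).astype(int);h,s,v=H[...,0],H[...,1],H[...,2]
    return dict(red=((h<8)|(h>172))&(s>150)&(v>60),yel=(h>20)&(h<35)&(s>150)&(v>80),
     white=(s<40)&(v>110),black=(v<50),beige=(h>10)&(h<25)&(s>40)&(s<150)&(v>120),blue=(h>100)&(h<125)&(s>150))
E
python3 - <<'E'
from h import *
for n in("side","top"):
    z=np.load(f"pics/{n}0.npz");P=pts(n,z['d']);m=masks(z['p']);ok=z['d']>0
    print(n,"table z",np.median(P[200:210,100:200,2]) if n=='side' else np.median(P[300:330,150:200,2]))
    def sel(k,zl,zh,x0,x1,y0,y1):
        q=ok&m[k]&(P[...,2]>zl)&(P[...,2]<zh)&(P[...,0]>x0)&(P[...,0]<x1)&(P[...,1]>y0)&(P[...,1]<y1);return P[q]
    for k,zl,zh,b in (("red",.104,.116,(.35,.8,0,.4)),("white",.13,.142,(.35,.8,-.3,.3)),("white",.095,.105,(.35,.8,-.3,.3)),("yel",.075,.086,(.5,.8,-.2,.2))):
        q=sel(k,zl,zh,*b); 
        if len(q)>8: print(k,zl,fitc(q), q.min(0).round(3),q.max(0).round(3))
    for k,b in (("yel",(.4,.7,.2,.5)),("black",(.4,.7,-.4,-.15)),):
        q=sel(k,.02,.14,*b)
        if len(q): print(k,np.percentile(q,[1,50,99],axis=0).round(3).tolist())
    q=P[ok&(P[...,2]>.41)&(P[...,2]<.425)&(P[...,0]>.5)&(P[...,0]<.9)]
    print("board",np.percentile(q,[1,50,99],axis=0).round(3).tolist())
    if n=='top':
        for y in(-.15,0,.15):
            s=q[abs(q[:,1]-y)<.01]; print(y,s[:,0].min(),s[:,0].max())
E
```

```text
side table z 0.00016519343679294307
red 0.104 [4.994e-01 1.812e-01 3.240e-02 1.000e-03 7.000e+01 1.076e-01] [0.468 0.142 0.104] [0.532 0.217 0.113]
white 0.13 [ 4.774e-01 -1.490e-02  2.390e-02  9.000e-04  8.300e+01  1.345e-01] [ 0.452 -0.044  0.13 ] [0.501 0.011 0.139]
white 0.095 [ 4.822e-01 -1.317e-01  9.590e-02  7.600e-03  2.770e+02  9.970e-02] [ 0.453 -0.248  0.095] [0.51  0.013 0.105]
yel 0.075 [ 6.561e-01 -2.510e-02  4.440e-02  1.000e-03  1.180e+02  7.830e-02] [ 0.61  -0.073  0.075] [0.701 0.023 0.083]
yel [[0.476, 0.385, 0.022], [0.508, 0.396, 0.096], [0.535, 0.49, 0.123]]
board [[0.643, -0.367, 0.411], [0.682, -0.1, 0.418], [0.736, 0.252, 0.424]]
top table z -0.0005803781306105149
red 0.104 [5.000e-01 1.839e-01 3.180e-02 8.000e-04 7.800e+01 1.088e-01] [0.468 0.151 0.104] [0.534 0.217 0.116]
white 0.13 [ 4.782e-01 -1.110e-02  2.420e-02  1.000e-03  7.200e+01  1.353e-01] [ 0.454 -0.035  0.13 ] [0.503 0.014 0.139]
white 0.095 [ 4.817e-01 -2.168e-01  2.140e-02  3.900e-03  1.900e+02  9.960e-02] [ 0.455 -0.243  0.095] [ 0.509 -0.033  0.104]
yel 0.075 [ 6.559e-01 -2.180e-02  4.380e-02  8.000e-04  7.800e+01  7.930e-02] [ 0.61  -0.065  0.076] [0.702 0.024 0.086]
yel [[0.476, 0.394, 0.113], [0.506, 0.441, 0.119], [0.538, 0.491, 0.124]]
board [[0.643, -0.359, 0.412], [0.683, -0.032, 0.418], [0.735, 0.309, 0.422]]
-0.15 0.6469966495285593 0.736769700752572
0 0.6447827628618714 0.7359926396770589
0.15 0.6416771957221983 0.7329883821806615
```

Measured positions, with side and top agreeing to 1 mm in x and 3 mm in y:
- Red tub: (0.500, 0.183)
- White tub: (0.478, -0.013)
- Large tub: (0.656, -0.0235), 11 mm behind the shelf edge at x≈0.645

Heights and radii match the given sizes. First I turn the hand so the jaws open along world y, leaning back 35°.

Call:
carry_out([
  [[0, -0.137, 0, -4, 0, 0, 8.5], [0, -0.137, 0, -4, 0, 0, 8.5], [0, -0.137, 0, -4, 0, 0, 8.5], [-0.122, 0, 0, -4, 0, 0, 8.5], [-0.122, 0, 0, -4, 0, 0, 8.5]],
], squeeze=30)

```text
clock: 0.6
eef_pos: [0.2074, 0.3689, 0.3045]
eef_rot: [-1.771, 0.0, 1.572]
force: [-0.3, 0.8, 0.6]
width: 0.995
```

Call:
carry_out([
  [[-0.122, 0, 0, -3, 0, 0, 8.5], [-0.122, 0, 0, -3, 0, 0, 8.5], [-0.122, 0, 0, 0, 0, 0, 8.5], [0, 0, 0, 0, 0, 0, 8.5]],
])

```text
clock: 1.0
eef_pos: [0.2105, 0.339, 0.3084]
eef_rot: [-2.109, 0.024, 1.563]
force: [-1.2, 0.1, 0.2]
width: 0.995
```

```bash
cat > plan.py <<'E'
import sys
from h import *
# usage: plan.py lean gx gy gz -> turn and shift (tool axes after turn) that bring the hold point there
L,x,y,z=map(float,sys.argv[1:5]);s=ctrl.get_state();T=tool(s)
G=np.array([[0,np.sin(L),-np.cos(L)],[1,0,0],[0,-np.cos(L),-np.sin(L)]])
hp=T[:3,3]+T[:3,1]*ctrl.hold_point_z
print("t",round(s['clock'],2),"hp",hp.round(4),"tcp",T[:3,3].round(4),"F",s['force'].round(1),"w",round(s['width'],3))
print("turn",R.from_matrix(T[:3,:3].T@G).as_rotvec().round(4))
t=np.array([x,y,z])-G[:,1]*ctrl.hold_point_z
print("shift cm (axes after turn)",(100*G.T@(t-T[:3,3])).round(2))
print("world z up 1cm in tool:",G.T[:,2].round(3)," world x:",G.T[:,0].round(3))
E
python3 plan.py 0.61 0.50 0.183 0.15
python3 - <<'E'
from h import *
for n in("side","top"):
    z=np.load(f"pics/{n}0.npz");P=pts(n,z['d']);m=(z['d']>0)&~masks(z['p'])['yel']
    q=P[m&(np.hypot(P[...,0]-.656,P[...,1]+.0235)<.028)&(P[...,2]<.07)]
    print(n,len(q),np.percentile(q[:,2],[10,50,90]) if len(q) else '')
E
```

```text
t 1.0 hp [0.2382 0.3377 0.2621] tcp [0.2105 0.339  0.3084] F [-1.2  0.1  0.2] w 0.995
turn [-0.0719  0.0066 -0.0239]
shift cm (axes after turn) [-15.6   24.17 -14.65]
world z up 1cm in tool: [ 0.    -0.82  -0.573]  world x: [ 0.     0.573 -0.82 ]
side 0 
top 210 [0.01092442 0.01421621 0.01753427]
```

Call:
carry_out([
  [[-0.07, 0, -0.02, 0, 0, 0, 8.5], [0, 0, 0, -2, 2.5, -2.2, 8.5], [0, 0, 0, -2, 2.5, -2.2, 8.5], [0, 0, 0, -2, 2.5, -2.2, 8.5], [0, 0, 0, -2, 2.5, -2.2, 8.5]],
])

```text
clock: 1.5
eef_pos: [0.3516, 0.2986, 0.2872]
eef_rot: [-2.157, 0.039, 1.549]
force: [0.8, 0.9, -1.2]
width: 0.994
```

Call:
carry_out([
  [[0, 0, 0, -2, 2.5, -2.2, 8.5], [0, 0, 0, -2, 2.5, -2.2, 8.5], [0, 0, 0, -2, 2.5, -2.2, 8.5], [0, 0, 0, -1.6, 2.5, -2.2, 8.5], [0, 0, 0, 0, 0, 0, 8.5]],
])

```text
clock: 2.0
eef_pos: [0.4799, 0.2168, 0.2546]
eef_rot: [-2.155, 0.04, 1.544]
force: [-0.6, 0.0, 0.1]
width: 0.993
```

```bash
python3 plan.py 0.61 0.50 0.183 0.096
python3 - <<'E'
from h import *
T=tool(ctrl.get_state());p,d=ctrl.capture("wrist");cv2.imwrite("pics/w1.png",p)
P=pts("wrist",d,T);m=masks(p)['red']&(d>0)
q=P[m&(P[...,2]>.105)&(P[...,2]<.116)];print(fitc(q),q[:,2].max())
E
```

```text
t 2.0 hp [0.5096 0.2142 0.2097] tcp [0.4799 0.2168 0.2546] F [-0.6  0.   0.1] w 0.993
turn [-0.026   0.0002 -0.0481]
shift cm (axes after turn) [-3.38  8.76  7.44]
world z up 1cm in tool: [ 0.    -0.82  -0.573]  world x: [ 0.     0.573 -0.82 ]
[4.990e-01 1.855e-01 3.200e-02 8.000e-04 2.667e+03 1.094e-01] 0.11270522762578797
```

View pics/w1.png

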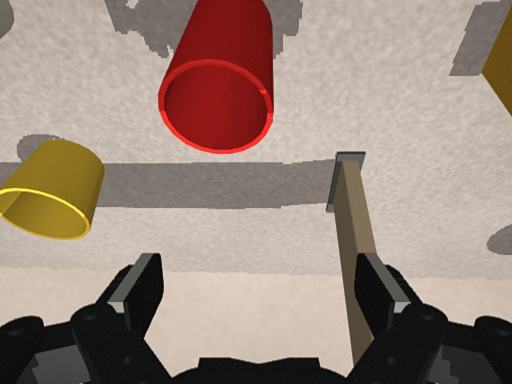

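The wrist picture shows the red rim centred at about (216,105), the yellow tub at (50,200), and the open pads at (140,285) and (385,285). The wrist fit puts red at (0.499, 0.1855), in agreement. I align over it, descend vertically and grip.

Call:
carry_out([
  [[-0.026, 0, -0.048, 0, 0, 0, 8.5], [0, 0, 0, -3.2, 1, 2, 8.5], [0, 0, 0, 0, 0, 0, 8.5]],
])

```text
clock: 2.35
eef_pos: [0.4774, 0.1934, 0.2327]
eef_rot: [-2.164, 0.006, 1.571]
force: [-0.4, 0.2, -0.6]
width: 0.991
```

```bash
python3 plan.py 0.61 0.50 0.184 0.097
```

```text
t 2.35 hp [0.5075 0.1931 0.188 ] tcp [0.4774 0.1934 0.2327] F [-0.4  0.2 -0.6] w 0.991
turn [-0.0169  0.0038 -0.0052]
shift cm (axes after turn) [-0.94  7.03  5.92]
world z up 1cm in tool: [ 0.    -0.82  -0.573]  world x: [ 0.     0.573 -0.82 ]
```

Call:
carry_out([
  [[-0.017, 0.004, -0.005, -0.9, 0, 0, 8.5], [0, 0, 0, 0, 2.4, 2.0, 8.5], [0, 0, 0, 0, 2.4, 2.0, 8.5], [0, 0, 0, 0, 0, 0, 8.5]],
])

```text
clock: 2.75
eef_pos: [0.4808, 0.1909, 0.1711]
eef_rot: [-2.175, 0.003, 1.569]
force: [0.2, -0.6, -1.2]
width: 0.996
```

```bash
python3 plan.py 0.61 0.50 0.184 0.097
```

```text
t 2.75 hp [0.5114 0.1907 0.1268] tcp [0.4808 0.1909 0.1711] F [ 0.2 -0.6 -1.2] w 0.996
turn [-0.0062  0.0007 -0.0034]
shift cm (axes after turn) [-0.69  1.78  2.68]
world z up 1cm in tool: [ 0.    -0.82  -0.573]  world x: [ 0.     0.573 -0.82 ]
```

Call:
carry_out([
  [[0, 0, 0, 0, 0, 0, 8.5], [0, 0, 0, 0, 0, 0, 8.5]],
])

```text
clock: 2.95
eef_pos: [0.4838, 0.191, 0.178]
eef_rot: [-2.184, 0.002, 1.569]
force: [0.6, 0.6, 0.5]
width: 0.999
```

```bash
python3 plan.py 0.61 0.50 0.184 0.097
```

```text
t 2.95 hp [0.5148 0.1908 0.1339] tcp [0.4838 0.191  0.178 ] F [0.6 0.6 0.5] w 0.999
turn [ 0.003  -0.0006 -0.003 ]
shift cm (axes after turn) [-0.7   2.18  3.31]
world z up 1cm in tool: [ 0.    -0.82  -0.573]  world x: [ 0.     0.573 -0.82 ]
```

Call:
carry_out([
  [[0, 0, 0, -0.7, 0, 0, 8.5], [0, 0, 0, 0, 0.8, 1.2, 8.5], [0, 0, 0, 0, 0.8, 1.2, 8.5], [0, 0, 0, 0, 0, 0, 8.5], [0, 0, 0, 0, 0, 0, 8.5]],
])

```text
clock: 3.45
eef_pos: [0.4786, 0.1875, 0.1463]
eef_rot: [-2.172, 0.006, 1.566]
force: [-0.5, -0.1, -0.7]
width: 0.997
```

```bash
python3 plan.py 0.61 0.50 0.184 0.097
```

```text
t 3.45 hp [0.5091 0.1871 0.1019] tcp [0.4786 0.1875 0.1463] F [-0.5 -0.1 -0.7] w 0.997
turn [-0.0087 -0.0002 -0.0075]
shift cm (axes after turn) [-0.35 -0.12  1.07]
world z up 1cm in tool: [ 0.    -0.82  -0.573]  world x: [ 0.     0.573 -0.82 ]
```

Call:
carry_out([
  [[-0.008, 0, -0.007, -0.4, -0.1, 1.0, 8.5], [0, 0, 0, 0, 0, 0, 8.5], [0, 0, 0, 0, 0, 0, 8.5]],
])

```text
clock: 3.75
eef_pos: [0.4785, 0.1882, 0.1415]
eef_rot: [-2.174, 0.003, 1.568]
force: [0.2, -0.0, -0.5]
width: 0.995
```

```bash
python3 plan.py 0.61 0.50 0.184 0.097
```

```text
t 3.75 hp [0.5091 0.188  0.0972] tcp [0.4785 0.1882 0.1415] F [ 0.2 -0.  -0.5] w 0.995
turn [-0.0065 -0.0005 -0.0043]
shift cm (axes after turn) [-0.42 -0.51  0.79]
world z up 1cm in tool: [ 0.    -0.82  -0.573]  world x: [ 0.     0.573 -0.82 ]
```

Call:
carry_out([
  [[0, 0, 0, -0.4, 0, 0, 8.5]],
])

```text
clock: 3.85
eef_pos: [0.48, 0.1851, 0.1417]
eef_rot: [-2.173, 0.004, 1.568]
force: [-0.2, -0.9, 0.1]
width: 0.995
```

Call:
carry_out([
  [[0, 0, 0, 0, -0.4, 0.7, 8.5]],
])

```text
clock: 3.95
eef_pos: [0.4771, 0.1873, 0.1406]
eef_rot: [-2.17, 0.006, 1.565]
force: [0.8, -0.3, 0.3]
width: 0.994
```

Call:
carry_out([
  [[0, 0, 0, 0, 0, 0, 8.5]],
])

```text
clock: 4.05
eef_pos: [0.4764, 0.1879, 0.1401]
eef_rot: [-2.168, 0.006, 1.566]
force: [-0.5, 0.6, 0.2]
width: 0.992
```

```bash
python3 plan.py 0.61 0.50 0.184 0.097
```

```text
t 4.05 hp [0.5067 0.1875 0.0955] tcp [0.4764 0.1879 0.1401] F [-0.5  0.6  0.2] w 0.992
turn [-0.0124 -0.0005 -0.0074]
shift cm (axes after turn) [-0.39 -0.51  0.53]
world z up 1cm in tool: [ 0.    -0.82  -0.573]  world x: [ 0.     0.573 -0.82 ]
```

Run:
```python
from workcell import ctrl
for i in range(2):
    s=ctrl.get_state();print(s['clock'],s['joint_positions'].round(4),s['joint_vel'].round(3),s['joint_torque'].round(1),s['eef_pos'].round(4))
    ctrl.capture("top")
```

```text
4.05 [ 0.1663 -0.8407 -1.0596  0.7618 -0.1006  0.1386] [-0.003  0.001 -0.003 -0.008  0.006 -0.008] [ -0.  -18.5  56.6  -6.2  -0.4   0.1] [0.4764 0.1879 0.1401]
4.1 [ 0.1662 -0.8407 -1.0596  0.7615 -0.1004  0.1382] [-0.002 -0.     0.001 -0.005  0.001 -0.003] [  0.  -18.4  56.3  -6.2  -0.3   0. ] [0.4765 0.1879 0.1401]
```

Joint 2 is at its range limit here, which explains the small residual. The hold point is 7 mm and 3.5 mm off the tub's axis, good enough to grip. For the white tub, which is closer in, I'll lean sideways instead.

Call:
carry_out([
  [[0, 0, 0, 0, 0, 0, 6.3], [0, 0, 0, 0, 0, 0, 6.3], [0, 0, 0, 0, 0, 0, 6.3], [0, 0, 0, 0, 0, 0, 6.3], [0, 0, 0, 0, 0, 0, 6.3]],
], squeeze=30)

```text
clock: 4.65
eef_pos: [0.4769, 0.1877, 0.1406]
eef_rot: [-2.17, 0.006, 1.566]
force: [-0.9, -2.1, 3.2]
width: 0.806
```

```bash
python3 plan.py 0.61 0.50 0.184 0.127; python3 -c "
from h import *
T=tool(ctrl.get_state());p,d=ctrl.capture('wrist');cv2.imwrite('pics/w2.png',p);q=ctrl.capture('side')[0];cv2.imwrite('pics/w2.png',np.hstack([cv2.resize(p,(400,300)),cv2.resize(q[60:300,150:470],(400,300))]))
P=pts('wrist',d,T);m=masks(p)['red']&(d>0);q=P[m&(P[...,2]>.105)&(P[...,2]<.117)];print(fitc(q),q[:,2].max(),ctrl.hold_point_z)
d=np.linalg.inv(T)@[.5,.184,0,1];print('tub foot in tool',d)
"
```

```text
t 4.65 hp [0.5073 0.1873 0.0961] tcp [0.4769 0.1877 0.1406] F [-0.9 -2.1  3.2] w 0.806
turn [-0.0111 -0.0007 -0.0075]
shift cm (axes after turn) [-0.37 -2.95 -1.12]
world z up 1cm in tool: [ 0.    -0.82  -0.573]  world x: [ 0.     0.573 -0.82 ]
[4.995e-01 1.876e-01 3.200e-02 7.000e-04 6.974e+03 1.090e-01] 0.11285749139807949 0.0539
tub foot in tool [-0.00275337  0.12919217  0.06016503  1.        ]
```

View pics/w2.png

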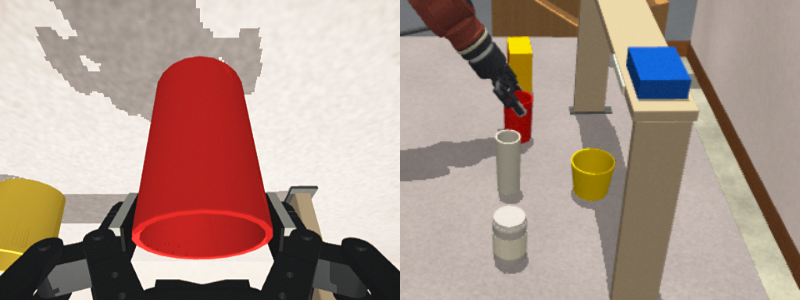

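The grip is good: width 0.806 × 85 = 68.5 mm, and the wrist picture shows the red rim centred between the pads at about (203,233). The side view shows the hand leaning back, clear of everything. I lift it with some +x.

Call:
carry_out([
  [[0, 0, 0, 0, -0.8, -0.6, 6.3], [0, 0, 0, 0, -1, -1.5, 6.3], [0, 0, 0, 0, -1, -1.5, 6.3], [0, 0, 0, 0, -1, -1.5, 6.3], [0, 0, 0, 0, 0, 0, 6.3]],
])

```text
clock: 5.25
eef_pos: [0.4991, 0.1885, 0.2029]
eef_rot: [-2.171, 0.005, 1.566]
force: [0.9, 0.6, -1.4]
width: 0.803
```

```bash
cat > foot.py <<'E'
import sys
from h import *
# usage: foot.py f(tool xyz of foot, m, comma) tx ty tz : tool turn making tub upright (up axis u in tool), shift of foot to target
f=np.array(eval(sys.argv[1]));u=np.array(eval(sys.argv[2]));t=np.array([float(a) for a in sys.argv[3:6]])
s=ctrl.get_state();T=tool(s);w=T[:3,:3]@f+T[:3,3];a=T[:3,:3]@u
print("t",round(s['clock'],2),"foot",w.round(4),"tilt deg xy",np.degrees(a[:2]).round(2),"F",s['force'].round(1),"w",round(s['width'],3),"j",s['joint_positions'].round(2))
print("upright turn",(T[:3,:3].T@np.cross(a,[0,0,1])).round(3),"shift cm",(100*T[:3,:3].T@(t-w)).round(2),"1cm down",(-T[2,:3]).round(3))
E
python3 - <<'E'
from h import *
T=np.eye(4);T[:3,:3]=R.from_euler('xyz',[-2.170,.006,1.566]).as_matrix();T[:3,3]=[.4769,.1877,.1406]
print((np.linalg.inv(T)@[.4995,.1877,0,1]).round(4).tolist(),T[2,:3].round(4).tolist())
E
python3 foot.py "[0,.1289,.0605]" "[0.006,-.825,-.565]" .656 -.0235 .10
```

```text
[0.001, 0.1288, 0.0606, 1.0] [-0.006, -0.8258, -0.564]
t 5.25 foot [0.522  0.1877 0.0623] tilt deg xy [0.01 0.64] F [ 0.9  0.6 -1.4] w 0.803 j [ 0.16 -0.77 -0.91  0.84 -0.1   0.13]
upright turn [-0.     0.006 -0.009] shift cm [-21.08   4.61 -13.2 ] 1cm down [0.005 0.825 0.565]
```

Call:
carry_out([
  [[0, 0, 0, 0, -1.6, -1.1, 6.3], [0, 0, 0, -3, 0.65, -1.88, 6.3], [0, 0, 0, -3, 0.65, -1.88, 6.3], [0, 0, 0, -3, 0.65, -1.88, 6.3], [0, 0, 0, -3, 0.65, -1.88, 6.3]],
])

```text
clock: 5.75
eef_pos: [0.5739, 0.0673, 0.2397]
eef_rot: [-2.166, 0.005, 1.567]
force: [-0.2, 0.6, -1.1]
width: 0.8
```

Call:
carry_out([
  [[0, 0, 0, -3, 0.65, -1.88, 6.3], [0, 0, 0, -3, 0.65, -1.88, 6.3], [0, 0, 0, -3, 0.65, -1.88, 6.3], [0, 0, 0, 0, 0, 0, 6.3], [0, 0, 0, 0, 0, 0, 6.3]],
])

```text
clock: 6.25
eef_pos: [0.6307, -0.0222, 0.2555]
eef_rot: [-2.165, 0.005, 1.565]
force: [0.7, -0.4, -2.1]
width: 0.801
```

```bash
python3 foot.py "[0.001,.1288,.0606]" "[-0.006,-.8258,-.564]" .656 -.0235 .10
python3 -c "
from h import *
T=tool(ctrl.get_state());p,d=ctrl.capture('wrist');t,dt=ctrl.capture('top');s,ds=ctrl.capture('side')
cv2.imwrite('pics/3.png',np.hstack([cv2.resize(p,(400,300)),cv2.resize(s[60:300,150:470],(400,300))]))
for n,p,d in(('wrist',p,d),('top',t,dt),('side',s,ds)):
  P=pts(n,d,T);m=masks(p)['red']&(d>0)&(P[...,2]>.19);q=P[m]
  if len(q)<9: continue
  h=np.percentile(q[:,2],98);q=q[q[:,2]>h-.007];print(n,'red rim',fitc(q),h)
  q=P[masks(p)['yel']&(d>0)&(P[...,2]>.074)&(P[...,2]<.086)&(abs(P[...,0]-.656)<.06)&(abs(P[...,1]+.02)<.06)]
  if len(q)>20: print(n,'yel',fitc(q))
"
```

```text
t 6.25 foot [ 0.6527 -0.022   0.1148] tilt deg xy [ 0.26 -0.08] F [ 0.7 -0.4 -2.1] w 0.801 j [-0.3  -0.43 -0.59  0.84  0.16 -0.25]
upright turn [-0.005 -0.001  0.001] shift cm [-0.14  1.42  0.56] 1cm down [0.005 0.828 0.56 ]
wrist red rim [ 6.531e-01 -2.220e-02  3.200e-02  7.000e-04  6.979e+03  2.237e-01] 0.22668101666566048
wrist yel [ 6.553e-01 -2.140e-02  4.360e-02  9.000e-04  1.837e+03  7.950e-02]
top red rim [1.950e-01 8.010e-02 4.210e-02 6.700e-03 1.710e+03 6.293e-01] 0.6326319626118361
side red rim [3.964e-01 1.760e-02 9.240e-02 1.070e-02 2.760e+02 5.526e-01] 0.5509379871837696
side yel [ 6.559e-01 -2.540e-02  4.430e-02  1.000e-03  1.060e+02  7.800e-02]
```

View pics/3.png

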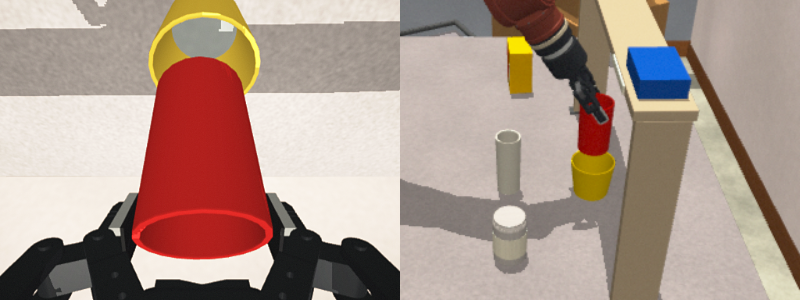

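The wrist view shows the red tub held with its rim at (203,233), the yellow tub just behind its foot at (205,50) with the grey bottom visible. The wrist fit gives red (0.653, -0.022) against yellow (0.655, -0.021). I correct +2.5 mm in x and descend.

Call:
carry_out([
  [[-0.005, 0, 0, 0, 0.15, -0.21, 6.3], [0, 0, 0, 0, 1, 0.68, 6.3], [0, 0, 0, 0, 1, 0.68, 6.3], [0, 0, 0, 0, 1, 0.68, 6.3], [0, 0, 0, 0, 0, 0, 6.3]],
])

```text
clock: 6.9
eef_pos: [0.6328, -0.0217, 0.2171]
eef_rot: [-2.169, 0.005, 1.566]
force: [-0.4, -0.4, -2.6]
width: 0.798
```

```bash
python3 foot.py "[0.001,.1288,.0606]" "[-0.006,-.8258,-.564]" .655 -.0222 .04
```

```text
t 6.9 foot [ 0.6552 -0.0214  0.0765] tilt deg xy [ 0.07 -0.08] F [-0.4 -0.4 -2.6] w 0.798 j [-0.3  -0.41 -0.64  0.76  0.16 -0.25]
upright turn [-0.001 -0.001  0.001] shift cm [-0.06  3.01  2.07] 1cm down [0.005 0.826 0.563]
```

Call:
carry_out([
  [[0, 0, 0, -0.05, 0.75, 0.52, 6.3], [0, 0, 0, 0, 0.75, 0.52, 6.3], [0, 0, 0, 0, 0.75, 0.52, 6.3], [0, 0, 0, 0, 0.5, 0.34, 6.3], [0, 0, 0, 0, 0, 0, 6.3]],
])

```text
clock: 7.4
eef_pos: [0.6335, -0.0227, 0.1859]
eef_rot: [-2.171, 0.005, 1.566]
force: [-0.9, 0.4, -2.7]
width: 0.802
```

```bash
python3 foot.py "[0.001,.1288,.0606]" "[-0.006,-.8258,-.564]" .655 -.0222 .014
```

```text
t 7.4 foot [ 0.6563 -0.0226  0.0453] tilt deg xy [-0.08 -0.04] F [-0.9  0.4 -2.7] w 0.802 j [-0.3  -0.39 -0.69  0.7   0.16 -0.25]
upright turn [ 0.001 -0.     0.001] shift cm [0.05 2.51 1.88] 1cm down [0.005 0.825 0.565]
```

Call:
carry_out([
  [[0, 0, 0, 0, 0.19, 0.25, 6.3], [0, 0, 0, 0, 0.25, 0.17, 6.3], [0, 0, 0, 0, 0.25, 0.17, 6.3], [0, 0, 0, 0, 0, 0, 6.3]],
])

```text
clock: 7.8
eef_pos: [0.633, -0.0229, 0.178]
eef_rot: [-2.173, 0.006, 1.566]
force: [-0.4, -0.1, -1.9]
width: 0.803
```

Call:
carry_out([
  [[0, 0, 0, 0, 0.25, 0.17, 6.3], [0, 0, 0, 0, 0.25, 0.17, 6.3], [0, 0, 0, 0, 0, 0, 6.3]],
])

```text
clock: 8.1
eef_pos: [0.6329, -0.0229, 0.1717]
eef_rot: [-2.172, 0.006, 1.566]
force: [-0.4, -0.4, -1.6]
width: 0.803
```

```bash
python3 foot.py "[0.001,.1288,.0606]" "[-0.006,-.8258,-.564]" .655 -.0222 .014
```

```text
t 8.1 foot [ 0.6559 -0.0228  0.0312] tilt deg xy [-0.14 -0.02] F [-0.4 -0.4 -1.6] w 0.803 j [-0.3  -0.39 -0.71  0.67  0.16 -0.25]
upright turn [ 0.002 -0.     0.   ] shift cm [0.07 1.37 1.05] 1cm down [0.006 0.824 0.566]
```

Call:
carry_out([
  [[0, 0, 0, 0, 0.17, 0.11, 6.3], [0, 0, 0, 0, 0.17, 0.11, 6.3], [0, 0, 0, 0, 0.17, 0.11, 6.3]],
])

```text
clock: 8.4
eef_pos: [0.6335, -0.0228, 0.1665]
eef_rot: [-2.174, 0.006, 1.567]
force: [0.2, 1.9, 1.0]
width: 0.806
```

Call:
carry_out([
  [[0, 0, 0, 0, 0.17, 0.11, 6.3], [0, 0, 0, 0, 0.17, 0.11, 6.3], [0, 0, 0, 0, 0, 0, 6.3]],
])

```text
clock: 8.7
eef_pos: [0.6335, -0.0226, 0.1621]
eef_rot: [-2.173, 0.005, 1.567]
force: [-0.7, 3.8, -0.2]
width: 0.803
```

```bash
python3 foot.py "[0.001,.1288,.0606]" "[-0.006,-.8258,-.564]" .655 -.0222 .014
```

```text
t 8.7 foot [ 0.6565 -0.0224  0.0217] tilt deg xy [-0.19 -0.05] F [-0.7  3.8 -0.2] w 0.803 j [-0.3  -0.38 -0.72  0.65  0.16 -0.25]
upright turn [ 0.003 -0.001  0.001] shift cm [0.02 0.55 0.56] 1cm down [0.005 0.824 0.567]
```

A side force of Fy = +3.8 N means the foot is touching the -y wall. I shift 2 mm to +y and carry on.

Call:
carry_out([
  [[0, 0, 0, 0.2, 0, 0, 6.3], [0, 0, 0, 0, 0, 0, 6.3]],
])

```text
clock: 8.9
eef_pos: [0.6333, -0.0212, 0.162]
eef_rot: [-2.173, 0.007, 1.565]
force: [0.1, -0.3, -2.4]
width: 0.802
```

Call:
carry_out([
  [[0, 0, 0, 0, 0.17, 0.11, 6.3], [0, 0, 0, 0, 0, 0, 6.3]],
])

```text
clock: 9.1
eef_pos: [0.6333, -0.0213, 0.1597]
eef_rot: [-2.173, 0.006, 1.566]
force: [-0.4, -0.0, -2.9]
width: 0.801
```

```bash
python3 foot.py "[0.001,.1288,.0606]" "[-0.006,-.8258,-.564]" .655 -.0222 .014
```

```text
t 9.1 foot [ 0.6563 -0.0212  0.0193] tilt deg xy [-0.15  0.01] F [-0.4 -0.  -2.9] w 0.801 j [-0.3  -0.37 -0.72  0.64  0.16 -0.25]
upright turn [ 0.003  0.    -0.   ] shift cm [-0.09  0.36  0.4 ] 1cm down [0.006 0.824 0.566]
```

Call:
carry_out([
  [[0, 0, 0, 0, 0.17, 0.11, 6.3], [0, 0, 0, 0, 0, 0, 6.3]],
])

```text
clock: 9.3
eef_pos: [0.6334, -0.0212, 0.1578]
eef_rot: [-2.173, 0.006, 1.566]
force: [0.1, 0.1, -1.2]
width: 0.805
```

Call:
carry_out([
  [[0, 0, 0, 0, 0.12, 0.08, 6.3], [0, 0, 0, 0, 0, 0, 6.3]],
])

```text
clock: 9.5
eef_pos: [0.6335, -0.0211, 0.1565]
eef_rot: [-2.173, 0.006, 1.566]
force: [-0.6, -0.4, -1.5]
width: 0.805
```

Call:
carry_out([
  [[0, 0, 0, 0, 0.12, 0.08, 6.3], [0, 0, 0, 0, 0, 0, 6.3]],
])

```text
clock: 9.7
eef_pos: [0.6336, -0.0211, 0.1552]
eef_rot: [-2.173, 0.006, 1.566]
force: [-0.1, 0.8, -1.8]
width: 0.799
```

Call:
carry_out([
  [[0, 0, 0, 0, 0.12, 0.08, 6.3], [0, 0, 0, 0, 0, 0, 6.3]],
])

```text
clock: 9.9
eef_pos: [0.6342, -0.0211, 0.1549]
eef_rot: [-2.175, 0.006, 1.566]
force: [-1.2, 0.5, 3.4]
width: 0.802
```

Call:
carry_out([
  [[0, 0, 0, 0, 0.1, 0.07, 6.3], [0, 0, 0, 0, 0, 0, 6.3]],
])

```text
clock: 10.1
eef_pos: [0.6348, -0.0211, 0.1548]
eef_rot: [-2.177, 0.006, 1.567]
force: [-2.7, 2.3, 8.4]
width: 0.803
```

```bash
python3 foot.py "[0.001,.1288,.0606]" "[-0.006,-.8258,-.564]" .655 -.0222 .014
```

```text
t 10.1 foot [ 0.6583 -0.0211  0.0144] tilt deg xy [-0.39  0.01] F [-2.7  2.3  8.4] w 0.803 j [-0.3  -0.37 -0.73  0.62  0.16 -0.25]
upright turn [ 0.007  0.    -0.   ] shift cm [-0.11 -0.16  0.3 ] 1cm down [0.006 0.822 0.57 ]
```

The tub touched at foot z ≈ 14.5 mm, which matches the depth hint of 14 mm. I ease off 1 mm and open the hand.

Call:
carry_out([
  [[0.005, 0, 0, 0, -0.1, -0.07, 6.3], [0, 0, 0, 0, 0, 0, 7.4], [0, 0, 0, 0, 0, 0, 8.4], [0, 0, 0, 0, 0, 0, 8.4], [0, 0, 0, 0, 0, 0, 8.4]],
])

```text
clock: 10.6
eef_pos: [0.6335, -0.0211, 0.1536]
eef_rot: [-2.168, 0.006, 1.566]
force: [0.1, 0.2, -0.5]
width: 0.982
```

```bash
python3 foot.py "[0.001,.1288,.0606]" "[-0.006,-.8258,-.564]" .655 -.0222 .014
python3 -c "
from h import *
T=tool(ctrl.get_state());p,d=ctrl.capture('wrist');s,ds=ctrl.capture('side')
cv2.imwrite('pics/4.png',np.hstack([cv2.resize(p,(400,300)),cv2.resize(s[60:300,150:470],(400,300))]))
P=pts('wrist',d,T);m=masks(p)['red']&(d>0)&(P[...,2]>.11);q=P[m];h=np.percentile(q[:,2],98);q=q[q[:,2]>h-.007];print('red rim',fitc(q),h)
"
```

```text
t 10.6 foot [ 0.6558 -0.021   0.013 ] tilt deg xy [ 0.12 -0.01] F [ 0.1  0.2 -0.5] w 0.982 j [-0.3  -0.36 -0.72  0.63  0.16 -0.25]
upright turn [-0.002 -0.     0.   ] shift cm [-0.12 -0.13  0.01] 1cm down [0.006 0.827 0.562]
red rim [ 6.561e-01 -2.360e-02  3.200e-02  7.000e-04  7.274e+03  1.226e-01] 0.12550554391318908
```

View pics/4.png

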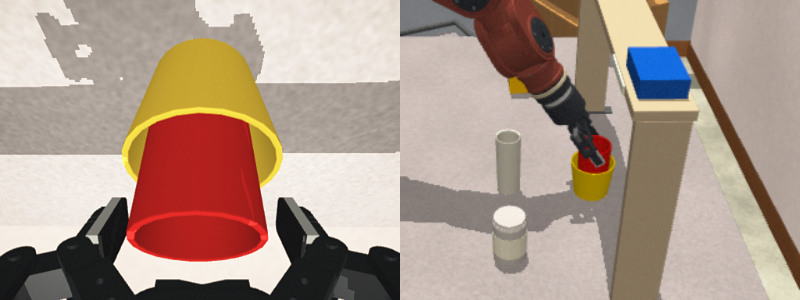

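The red tub now sits in the yellow one (wrist part: red rim at (197,235) and yellow rim at (200,148), concentric). Rim top is ≈0.123, so it is home on the 14 mm bottom. I back out along the tool axis, then turn the hand about the vertical so that it leans sideways for the white tub.

Call:
carry_out([
  [[0, 0, 0, -0.1, -1, 0, 8.4], [0, 0, 0, 0, -2.5, 0, 8.4], [0, 0, 0, 0, -3.5, 0, 8.4], [0, 0, 0, 0, -3.5, 0, 8.4], [0, 0, 0, 0, -2, 0, 8.4]],
])

```text
clock: 11.2
eef_pos: [0.5626, -0.0212, 0.2609]
eef_rot: [-2.172, 0.007, 1.566]
force: [0.6, 0.3, 0.9]
width: 0.984
```

Call:
carry_out([
  [[0, 0.121, 0.085, 0, 0, 0, 8.4], [0, 0.121, 0.085, 0, 0, 0, 8.4], [0, 0.121, 0.085, 0, 0, 0, 8.4], [0, 0.121, 0.085, 0, 0, 0, 8.4], [0, 0.121, 0.085, 0, 0, 0, 8.4]],
])

```text
clock: 11.7
eef_pos: [0.5629, -0.021, 0.2584]
eef_rot: [-2.178, 0.014, 0.821]
force: [0.3, -1.3, 0.4]
width: 0.981
```

Call:
carry_out([
  [[0, 0.121, 0.085, 0, 0, 0, 8.4], [0, 0.121, 0.085, 0, 0, 0, 8.4], [0, 0.121, 0.085, 0, 0, 0, 8.4], [0, 0, 0, 0, 0, 0, 8.4]],
])

```text
clock: 12.1
eef_pos: [0.5637, -0.0208, 0.2565]
eef_rot: [-2.182, 0.018, 0.381]
force: [0.2, 0.3, 0.1]
width: 0.986
```

```bash
cat > plan2.py <<'E'
import sys
from h import *
# plan2.py lean alpha gx gy gz
L,a,x,y,z=map(float,sys.argv[1:6]);s=ctrl.get_state();T=tool(s)
G=R.from_euler('z',a).as_matrix()@np.array([[0,np.sin(L),-np.cos(L)],[1,0,0],[0,-np.cos(L),-np.sin(L)]])
hp=T[:3,3]+T[:3,1]*ctrl.hold_point_z;t=np.array([x,y,z])-G[:,1]*ctrl.hold_point_z
print("t",round(s['clock'],2),"hp",hp.round(4),"tcp",T[:3,3].round(4),"F",s['force'].round(1),"w",round(s['width'],3),"j",s['joint_positions'].round(3))
print("turn",R.from_matrix(T[:3,:3].T@G).as_rotvec().round(4),"shift cm",(100*G.T@(t-T[:3,3])).round(2),"1cm down",(-G[2]).round(3))
E
python3 plan2.py .61 -1.2 .478 -.013 .22
python3 -c "
from h import *
T=tool(ctrl.get_state());p,d=ctrl.capture('wrist');s,ds=ctrl.capture('side')
P=pts('wrist',d,T);m=masks(p);q=P[m['white']&(d>0)&(P[...,2]>.128)&(P[...,2]<.142)&(abs(P[...,0]-.478)<.05)];print(len(q), fitc(q) if len(q)>20 else '')
P=pts('side',ds);
q=P[masks(s)['red']&(ds>0)&(P[...,2]>.115)&(P[...,2]<.14)&(abs(P[...,0]-.656)<.05)];print('red side',fitc(q),np.percentile(q[:,2],98))
"
```

```text
t 12.1 hp [ 0.5744 -0.0498  0.2123] tcp [ 0.5637 -0.0208  0.2565] F [0.2 0.3 0.1] w 0.986 j [-0.051 -0.227 -0.392  1.135 -0.555  1.055]
turn [ 0.0012  0.019  -0.0088] shift cm [-7.7  -4.6   5.23] 1cm down [-0.     0.82   0.573]
1489 [ 4.791e-01 -1.060e-02  2.410e-02  8.000e-04  1.378e+03  1.360e-01]
red side [ 6.567e-01 -2.750e-02  3.230e-02  9.000e-04  1.540e+02  1.207e-01] 0.12624740255482175
```

Wrist puts the white tub at (0.479, -0.011), agreeing with the fixed cameras. I move over it.

Call:
carry_out([
  [[0, 0.019, -0.009, 0, 0, 0, 8.4], [0, 0, 0, -2.6, -1.5, 1.7, 8.4], [0, 0, 0, -2.6, -1.5, 1.7, 8.4], [0, 0, 0, -2.5, -1.6, 1.8, 8.4], [0, 0, 0, 0, 0, 0, 8.4]],
])

```text
clock: 12.7
eef_pos: [0.4642, 0.0161, 0.2659]
eef_rot: [-2.183, -0.005, 0.376]
force: [0.2, 0.2, -0.0]
width: 0.981
```

```bash
python3 plan2.py .61 -1.2 .4785 -.012 .126
```

```text
t 12.7 hp [ 0.4758 -0.0127  0.2218] tcp [0.4642 0.0161 0.2659] F [ 0.2  0.2 -0. ] w 0.981 j [ 0.023 -0.522 -0.603  1.247 -0.568  1.148]
turn [0.0025 0.0016 0.0071] shift cm [0.31 7.87 5.44] 1cm down [-0.     0.82   0.573]
```

Call:
carry_out([
  [[0, 0, 0, 0.3, 0, 0, 8.4], [0, 0, 0, 0, 2.0, 1.35, 8.4], [0, 0, 0, 0, 2.0, 1.35, 8.4], [0, 0, 0, 0, 2.0, 1.35, 8.4], [0, 0, 0, 0, 0, 0, 8.4]],
])

```text
clock: 13.2
eef_pos: [0.4688, 0.0145, 0.189]
eef_rot: [-2.181, 0.002, 0.373]
force: [-0.7, -0.0, 0.3]
width: 0.985
```

```bash
python3 plan2.py .61 -1.2 .4785 -.012 .126
```

```text
t 13.2 hp [ 0.48   -0.0143  0.1448] tcp [0.4688 0.0145 0.189 ] F [-0.7 -0.   0.3] w 0.985 j [ 0.019 -0.477 -0.71   1.102 -0.568  1.148]
turn [ 0.0002  0.0027 -0.0004] shift cm [-0.06  1.39  1.3 ] 1cm down [-0.     0.82   0.573]
```

Call:
carry_out([
  [[0, 0, 0, 0, 0.7, 0.65, 8.4], [0, 0, 0, 0, 0.7, 0.65, 8.4], [0, 0, 0, 0, 0, 0, 7], [0, 0, 0, 0, 0, 0, 6], [0, 0, 0, 0, 0, 0, 4.8]],
], squeeze=25)

```text
clock: 13.7
eef_pos: [0.4695, 0.0173, 0.1745]
eef_rot: [-2.184, -0.003, 0.373]
force: [0.1, -0.3, -0.4]
width: 0.617
```

Call:
carry_out([
  [[0, 0, 0, 0, 0, 0, 4.8], [0, 0, 0, 0, 0, 0, 4.8], [0, 0, 0, 0, 0, 0, 4.8]],
])

```text
clock: 14.0
eef_pos: [0.4694, 0.0173, 0.1744]
eef_rot: [-2.184, -0.003, 0.373]
force: [-1.2, 0.5, 5.7]
width: 0.614
```

```bash
python3 plan2.py .61 -1.2 .4785 -.012 .126
python3 -c "
from h import *
S=ctrl.get_state();T=tool(S);p,d=ctrl.capture('wrist')
cv2.imwrite('pics/5.png',p)
P=pts('wrist',d,T);m=masks(p);q=P[m['white']&(d>0)&(P[...,2]>.13)&(P[...,2]<.142)&(abs(P[...,0]-.478)<.05)&(abs(P[...,1]+.012)<.05)];f=fitc(q);print(f)
print('rot',S['eef_rot'],'foot',(np.linalg.inv(T)@[f[0],f[1],0,1])[:3].round(4).tolist(),'u',T[2,:3].round(4).tolist())
"
```

```text
t 14.0 hp [ 0.4809 -0.0116  0.1303] tcp [0.4694 0.0173 0.1744] F [-1.2  0.5  5.7] w 0.614 j [ 0.026 -0.467 -0.731  1.07  -0.571  1.156]
turn [ 0.0034 -0.0005  0.0038] shift cm [-0.22  0.33  0.27] 1cm down [-0.     0.82   0.573]
[ 4.804e-01 -9.600e-03  2.410e-02  8.000e-04  1.563e+03  1.353e-01]
rot [-2.18418133 -0.00336173  0.37257484] foot [-0.0001, 0.1593, 0.0766] u [0.0034, -0.8177, -0.5756]
```

View pics/5.png

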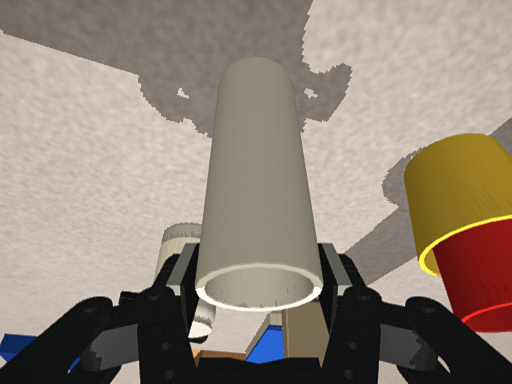

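The white tub is gripped: width 0.614 × 85 = 52 mm, and the picture shows its rim at (258,287) centred between the pads, with red and yellow at right about (480,250). I lift it straight up.

Call:
carry_out([
  [[0, 0, 0, 0, -0.8, -0.56, 4.8], [0, 0, 0, 0, -2.5, -1.75, 4.8], [0, 0, 0, 0, -3, -2.1, 4.8], [0, 0, 0, 0, -3, -2.1, 4.8], [0, 0, 0, 0, -3, -2.1, 4.8]],
])

```text
clock: 14.55
eef_pos: [0.4682, 0.0176, 0.3252]
eef_rot: [-2.182, -0.002, 0.373]
force: [0.7, 0.4, -1.3]
width: 0.613
```

```bash
python3 foot.py "[0,.1593,.0766]" "[.0034,-.8177,-.5756]" .545 -.013 .15
```

```text
t 14.55 foot [ 0.479  -0.009   0.1508] tilt deg xy [ 0.1  -0.07] F [ 0.7  0.4 -1.3] w 0.613 j [ 0.03 -0.49 -0.47  1.35 -0.57  1.16]
upright turn [-0.002  0.001 -0.001] shift cm [ 6.    1.67 -2.22] 1cm down [-0.002  0.819  0.574]
```

Call:
carry_out([
  [[0, 0, 0, 3, 0.83, -1.1, 4.8], [0, 0, 0, 3, 0.83, -1.1, 4.8], [0, -0.121, -0.085, 0, 0, 0, 4.8], [0, -0.121, -0.085, 0, 0, 0, 4.8], [0, -0.121, -0.085, 0, 0, 0, 4.8]],
])

```text
clock: 15.05
eef_pos: [0.5347, 0.0141, 0.3218]
eef_rot: [-2.182, -0.0, 0.823]
force: [-0.3, 0.2, -1.6]
width: 0.615
```

Call:
carry_out([
  [[0, -0.121, -0.085, 0, 0, 0, 4.8], [0, 0, 0, 0, 0, 0, 4.8]],
])

```text
clock: 15.25
eef_pos: [0.5338, 0.0132, 0.3233]
eef_rot: [-2.185, -0.003, 0.966]
force: [-0.5, -1.2, -1.0]
width: 0.612
```

```bash
python3 foot.py "[0,.1593,.0766]" "[.0034,-.8177,-.5756]" .595 -.023 .15
```

```text
t 15.25 foot [ 0.5581 -0.0031  0.1489] tilt deg xy [-0.02  0.07] F [-0.5 -1.2 -1. ] w 0.612 j [-0.1  -0.66 -0.62  1.06 -0.28  0.43]
upright turn [ 0.001  0.001 -0.001] shift cm [ 0.46  2.31 -3.47] 1cm down [-0.003  0.817  0.576]
```

Call:
carry_out([
  [[0, 0, 0, 0.25, 1.15, -1.75, 4.8], [0, 0, 0, 0.25, 1.15, -1.75, 4.8], [0, -0.121, -0.085, 0, 0, 0, 4.8], [0, -0.121, -0.085, 0, 0, 0, 4.8], [0, -0.121, -0.085, 0, 0, 0, 4.8]],
])

```text
clock: 15.75
eef_pos: [0.5716, -0.0057, 0.3238]
eef_rot: [-2.183, -0.003, 1.409]
force: [0.4, -1.0, -1.7]
width: 0.61
```

Call:
carry_out([
  [[0, -0.121, -0.085, 0, 0, 0, 4.8], [0, 0, 0, 0, 0, 0, 4.8], [0, 0, 0, 0, 0, 0, 4.8]],
])

```text
clock: 16.05
eef_pos: [0.5717, -0.0066, 0.324]
eef_rot: [-2.183, -0.002, 1.548]
force: [0.6, -0.1, -1.4]
width: 0.611
```

```bash
python3 foot.py "[0,.1593,.0766]" "[.0034,-.8177,-.5756]" .656 -.0236 .15; python3 -c "
from h import *
T=tool(ctrl.get_state());p,d=ctrl.capture('wrist');cv2.imwrite('pics/6.png',p)
P=pts('wrist',d,T);m=masks(p);ok=d>0
q=P[m['white']&ok&(P[...,2]>.27)&(P[...,2]<.3)];h=np.percentile(q[:,2],98);q=q[q[:,2]>h-.007];print('white',fitc(q),h)
q=P[m['red']&ok&(P[...,2]>.11)&(P[...,2]<.13)];print('red',fitc(q) if len(q)>20 else len(q))
q=P[m['yel']&ok&(P[...,2]>.074)&(P[...,2]<.086)];print('yel',fitc(q))
"
```

```text
t 16.05 foot [ 0.6007 -0.0069  0.1496] tilt deg xy [0.05 0.06] F [ 0.6 -0.1 -1.4] w 0.611 j [-0.31 -0.66 -0.62  1.01  0.16 -0.23]
upright turn [-0.001  0.001 -0.001] shift cm [-1.54  3.17 -4.58] 1cm down [-0.002  0.818  0.575]
white [ 5.856e-01 -6.700e-03  2.940e-02  7.000e-04  1.490e+02  2.934e-01] 0.2941075083703744
red [ 6.546e-01 -2.570e-02  2.960e-02  7.000e-04  4.280e+02  1.206e-01]
yel [ 6.559e-01 -2.080e-02  4.440e-02  7.000e-04  8.350e+02  7.940e-02]
```

View pics/6.png

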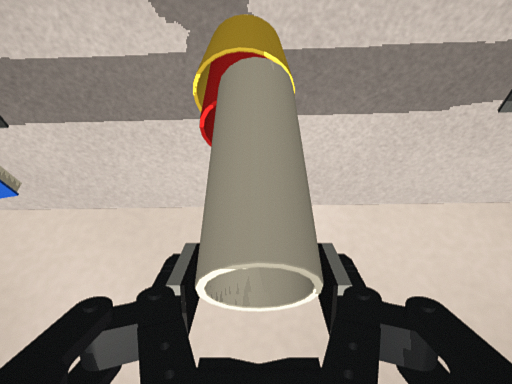

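The picture shows the white tub held upright with its rim at (258,287), and the yellow and red tubs still part-hidden behind its foot at (245,70). I move over the red tub's mouth.

Call:
carry_out([
  [[0, 0, 0, -0.55, 1.05, -1.5, 4.8], [0, 0, 0, -0.5, 1.05, -1.5, 4.8], [0, 0, 0, -0.5, 1.05, -1.55, 4.8], [0, 0, 0, 0, 0, 0, 4.8]],
])

```text
clock: 16.5
eef_pos: [0.6281, -0.0223, 0.3241]
eef_rot: [-2.184, -0.002, 1.552]
force: [0.4, -0.9, -2.9]
width: 0.614
```

```bash
python3 foot.py "[0,.1593,.0766]" "[.0034,-.8177,-.5756]" .656 -.024 .13
cat > look.py <<'E'
from h import *
T=tool(ctrl.get_state());tz=(T[:3,:3]@[0,.1593,.0766]+T[:3,3])[2]+.136
p,d=ctrl.capture('wrist');s,ds=ctrl.capture('side')
for n,p,d in(('wrist',p,d),('side',s,ds)):
  P=pts(n,d,T);m=masks(p);ok=(d>0)&(np.hypot(P[...,0]-.656,P[...,1]+.024)<.07)
  for k,a,b in(('white',tz-.005,tz+.006),('red',.117,.13),('yel',.074,.086)):
    q=P[m[k]&ok&(P[...,2]>a)&(P[...,2]<b)];print(n,k,fitc(q) if len(q)>20 else len(q))
cv2.imwrite('pics/look.png',np.hstack([cv2.resize(p0,(400,300)) for p0 in(ctrl.capture('wrist')[0],s[60:300,200:520])]))
E
python3 look.py
```

```text
t 16.5 foot [ 0.6571 -0.0226  0.1497] tilt deg xy [0.02 0.1 ] F [ 0.4 -0.9 -2.9] w 0.614 j [-0.3  -0.46 -0.49  0.95  0.16 -0.24]
upright turn [-0.     0.001 -0.001] shift cm [-0.15  1.55  1.22] 1cm down [-0.002  0.818  0.575]
wrist white [ 6.573e-01 -2.240e-02  2.410e-02  8.000e-04  7.910e+02  2.854e-01]
wrist red [ 6.562e-01 -2.340e-02  3.170e-02  8.000e-04  1.470e+03  1.235e-01]
wrist yel [ 6.562e-01 -2.140e-02  4.380e-02  1.000e-03  6.500e+02  7.990e-02]
side white [ 6.555e-01 -2.770e-02  2.560e-02  8.000e-04  3.300e+01  2.848e-01]
side red [ 6.569e-01 -2.780e-02  3.200e-02  1.000e-03  9.800e+01  1.216e-01]
side yel [ 6.559e-01 -2.570e-02  4.420e-02  9.000e-04  1.020e+02  7.790e-02]
```

View pics/look.png

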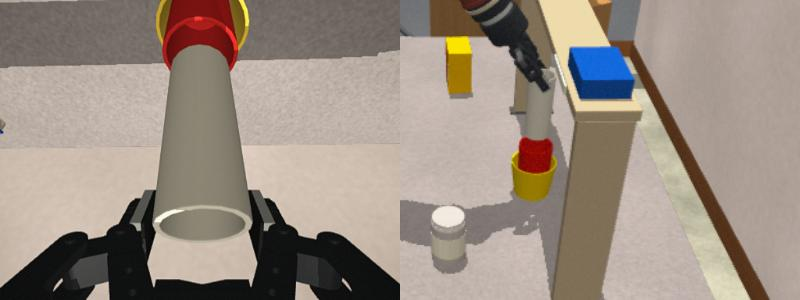

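The white foot is just above the red mouth (wrist part at (200,50), side part at (540,135)). The offset is 1 mm in x and y; I correct it and descend with force checks.

Call:
carry_out([
  [[0, 0, 0, -0.1, -0.06, 0.08, 4.8], [0, 0, 0, 0, 0.82, 0.57, 4.8], [0, 0, 0, 0, 0.82, 0.57, 4.8], [0, 0, 0, 0, 0.82, 0.57, 4.8], [0, 0, 0, 0, 0, 0, 4.8]],
])

```text
clock: 17.15
eef_pos: [0.6251, -0.0231, 0.2917]
eef_rot: [-2.182, -0.002, 1.555]
force: [-0.5, -0.2, -1.2]
width: 0.607
```

```bash
python3 foot.py "[0,.1593,.0766]" "[.0034,-.8177,-.5756]" .656 -.0238 .06;python3 look.py
```

```text
t 17.15 foot [ 0.6537 -0.0232  0.1173] tilt deg xy [0.14 0.08] F [-0.5 -0.2 -1.2] w 0.607 j [-0.31 -0.47 -0.56  0.9   0.17 -0.24]
upright turn [-0.002  0.001 -0.001] shift cm [-0.06  4.82  3.1 ] 1cm down [-0.002  0.819  0.574]
wrist white [ 6.544e-01 -2.310e-02  2.420e-02  8.000e-04  1.054e+03  2.532e-01]
wrist red [ 6.561e-01 -2.350e-02  3.170e-02  8.000e-04  1.658e+03  1.233e-01]
wrist yel [ 6.558e-01 -2.140e-02  4.380e-02  1.000e-03  1.272e+03  7.990e-02]
side white [ 6.513e-01 -2.930e-02  2.770e-02  1.100e-03  3.400e+01  2.524e-01]
side red [ 6.565e-01 -2.780e-02  3.170e-02  8.000e-04  8.300e+01  1.219e-01]
side yel [ 6.557e-01 -2.620e-02  4.440e-02  9.000e-04  9.000e+01  7.860e-02]
```

Call:
carry_out([
  [[0, 0, 0, 0, 0.11, -0.16, 4.8], [0, 0, 0, 0, 0.65, 0.45, 4.8], [0, 0, 0, 0, 0.65, 0.45, 4.8], [0, 0, 0, 0, 0.65, 0.45, 4.8], [0, 0, 0, 0, 0, 0, 4.8]],
])

```text
clock: 17.8
eef_pos: [0.6275, -0.0232, 0.2686]
eef_rot: [-2.182, -0.002, 1.556]
force: [-0.5, -0.8, -1.7]
width: 0.615
```

```bash
python3 foot.py "[0,.1593,.0766]" "[.0034,-.8177,-.5756]" .656 -.0238 .06
```

```text
t 17.8 foot [ 0.6562 -0.0233  0.0942] tilt deg xy [0.11 0.09] F [-0.5 -0.8 -1.7] w 0.615 j [-0.31 -0.46 -0.59  0.85  0.17 -0.24]
upright turn [-0.002  0.001 -0.001] shift cm [-0.06  2.79  1.98] 1cm down [-0.002  0.819  0.574]
```

Call:
carry_out([
  [[0, 0, 0, -0.05, 0.6, 0.42, 4.8], [0, 0, 0, 0, 0.6, 0.42, 4.8], [0, 0, 0, 0, 0.6, 0.42, 4.8], [0, 0, 0, 0, 0.6, 0.42, 4.8], [0, 0, 0, 0, 0, 0, 4.8]],
])

```text
clock: 18.3
eef_pos: [0.6277, -0.0237, 0.2399]
eef_rot: [-2.183, -0.002, 1.556]
force: [0.3, 2.0, -1.6]
width: 0.607
```

```bash
python3 foot.py "[0,.1593,.0766]" "[.0034,-.8177,-.5756]" .656 -.0238 .04
```

```text
t 18.3 foot [ 0.6566 -0.0238  0.0655] tilt deg xy [0.06 0.11] F [ 0.3  2.  -1.6] w 0.607 j [-0.31 -0.46 -0.64  0.8   0.17 -0.24]
upright turn [-0.001  0.001 -0.002] shift cm [0.   2.05 1.51] 1cm down [-0.002  0.818  0.575]
```

Call:
carry_out([
  [[0, 0, 0, 0.07, 0.4, 0.3, 4.8], [0, 0, 0, 0, 0.4, 0.3, 4.8], [0, 0, 0, 0, 0, 0, 4.8]],
])

```text
clock: 18.6
eef_pos: [0.6277, -0.023, 0.2308]
eef_rot: [-2.184, -0.001, 1.556]
force: [0.4, -0.6, -1.2]
width: 0.614
```

Call:
carry_out([
  [[0, 0, 0, 0, 0.4, 0.3, 4.8], [0, 0, 0, 0, 0.4, 0.3, 4.8], [0, 0, 0, 0, 0, 0, 4.8]],
])

```text
clock: 18.9
eef_pos: [0.6273, -0.023, 0.2206]
eef_rot: [-2.184, -0.001, 1.556]
force: [-0.3, -0.3, -2.6]
width: 0.61
```

```bash
python3 foot.py "[0,.1593,.0766]" "[.0034,-.8177,-.5756]" .656 -.0235 .026
```

```text
t 18.9 foot [ 0.6563 -0.0232  0.0462] tilt deg xy [0.02 0.12] F [-0.3 -0.3 -2.6] w 0.61 j [-0.31 -0.45 -0.67  0.76  0.17 -0.24]
upright turn [-0.     0.001 -0.002] shift cm [-0.03  1.64  1.19] 1cm down [-0.001  0.818  0.575]
```

Call:
carry_out([
  [[0, 0, 0, 0, 0.32, 0.23, 4.8], [0, 0, 0, 0, 0.32, 0.23, 4.8], [0, 0, 0, 0, 0.32, 0.23, 4.8], [0, 0, 0, 0, 0, 0, 4.8]],
])

```text
clock: 19.3
eef_pos: [0.6273, -0.023, 0.209]
eef_rot: [-2.184, -0.001, 1.556]
force: [-0.2, -0.1, -1.2]
width: 0.612
```

Call:
carry_out([
  [[0, 0, 0, 0, 0.16, 0.12, 4.8], [0, 0, 0, 0, 0, 0, 4.8]],
])

```text
clock: 19.5
eef_pos: [0.6276, -0.0231, 0.2078]
eef_rot: [-2.185, -0.001, 1.556]
force: [0.4, 0.3, -1.8]
width: 0.612
```

Call:
carry_out([
  [[0, 0, 0, 0, 0.12, 0.08, 4.8], [0, 0, 0, 0, 0, 0, 4.8]],
])

```text
clock: 19.7
eef_pos: [0.6276, -0.0231, 0.2065]
eef_rot: [-2.185, -0.001, 1.556]
force: [0.1, 0.1, -1.8]
width: 0.611
```

```bash
python3 foot.py "[0,.1593,.0766]" "[.0034,-.8177,-.5756]" .656 -.0235 .026
```

```text
t 19.7 foot [ 0.6569 -0.0234  0.0322] tilt deg xy [-0.07  0.14] F [ 0.1  0.1 -1.8] w 0.611 j [-0.31 -0.44 -0.69  0.73  0.17 -0.24]
upright turn [ 0.001  0.001 -0.002] shift cm [-0.01  0.45  0.43] 1cm down [-0.001  0.817  0.577]
```

Call:
carry_out([
  [[0, 0, 0, 0, 0.1, 0.14, 4.8], [0, 0, 0, 0, 0.12, 0.09, 4.8], [0, 0, 0, 0, 0, 0, 4.8]],
])

```text
clock: 20.0
eef_pos: [0.6269, -0.0231, 0.2031]
eef_rot: [-2.185, -0.001, 1.556]
force: [-0.0, -0.6, -1.9]
width: 0.611
```

Call:
carry_out([
  [[0, 0, 0, 0, 0.1, 0.08, 4.8], [0, 0, 0, 0, 0, 0, 4.8]],
])

```text
clock: 20.2
eef_pos: [0.6269, -0.0231, 0.202]
eef_rot: [-2.185, -0.001, 1.556]
force: [-0.2, -0.4, -1.6]
width: 0.61
```

Call:
carry_out([
  [[0, 0, 0, 0, 0.08, 0.06, 4.8], [0, 0, 0, 0, 0, 0, 4.8]],
])

```text
clock: 20.4
eef_pos: [0.6269, -0.0231, 0.2011]
eef_rot: [-2.185, -0.001, 1.556]
force: [-0.5, 0.3, -1.7]
width: 0.61
```

Call:
carry_out([
  [[0, 0, 0, 0, 0.08, 0.06, 4.8], [0, 0, 0, 0, 0, 0, 4.8]],
])

```text
clock: 20.6
eef_pos: [0.6273, -0.0232, 0.2009]
eef_rot: [-2.187, -0.001, 1.556]
force: [-0.0, -0.1, 1.3]
width: 0.611
```

Call:
carry_out([
  [[0, 0, 0, 0, 0.08, 0.06, 4.8], [0, 0, 0, 0, 0, 0, 4.8]],
])

```text
clock: 20.8
eef_pos: [0.6277, -0.0233, 0.2008]
eef_rot: [-2.188, -0.0, 1.556]
force: [-1.5, -0.3, 5.8]
width: 0.614
```

```bash
python3 foot.py "[0,.1593,.0766]" "[.0034,-.8177,-.5756]" .656 -.0235 .026
```

```text
t 20.8 foot [ 0.6575 -0.0237  0.0266] tilt deg xy [-0.23  0.18] F [-1.5 -0.3  5.8] w 0.614 j [-0.31 -0.44 -0.7   0.71  0.17 -0.24]
upright turn [ 0.004  0.002 -0.002] shift cm [ 0.01 -0.04  0.15] 1cm down [-0.     0.815  0.579]
```

Contact came at foot z 26.6 mm, where 26.5 was expected. I ease off and open.

Call:
carry_out([
  [[0.004, 0, 0, 0, -0.08, -0.06, 4.8], [0, 0, 0, 0, 0, 0, 6], [0, 0, 0, 0, 0, 0, 7.5], [0, 0, 0, 0, 0, 0, 7.5], [0, 0, 0, 0, 0, 0, 7.5]],
])

```text
clock: 21.3
eef_pos: [0.6267, -0.0231, 0.1998]
eef_rot: [-2.181, -0.001, 1.556]
force: [0.1, 0.2, 0.5]
width: 0.886
```

Call:
carry_out([
  [[0, 0, 0, 0, -1, 0, 7.5], [0, 0, 0, 0, -2.5, 0, 7.5], [0, 0, 0, 0, -3.5, 0, 7.5], [0, 0, 0, 0, -3, 0, 7.5], [0, 0, 0, 0, 0, 0, 7.5]],
])

```text
clock: 21.8
eef_pos: [0.5695, -0.0226, 0.2879]
eef_rot: [-2.188, 0.001, 1.556]
force: [0.7, -0.4, 0.6]
width: 0.879
```

Run:
```python
from h import *
st=ctrl.get_state();T=tool(st);print(st['clock'],st['eef_pos'],st['force'],st['joint_positions'])
C={n:ctrl.capture(n) for n in('wrist','side','top')}
for n,(p,d) in C.items():
  P=pts(n,d,T);m=masks(p);ok=(d>0)&(np.hypot(P[...,0]-.656,P[...,1]+.024)<.07)
  for k,a,b in(('white',.157,.168),('red',.117,.13),('yel',.074,.086)):
    q=P[m[k]&ok&(P[...,2]>a)&(P[...,2]<b)];print(n,k,fitc(q) if len(q)>20 else len(q), np.percentile(q[:,2],98).round(4) if len(q) else '')
  for k,b,r in(('yel',(.4,.7,.3,.55),(.02,.14)),('black',(.4,.7,-.5,-.3),(.02,.07)),('white',(.4,.6,-.3,-.1),(.095,.105))):
    q=P[m[k]&(d>0)&(P[...,0]>b[0])&(P[...,0]<b[1])&(P[...,1]>b[2])&(P[...,1]<b[3])&(P[...,2]>r[0])&(P[...,2]<r[1])]
    z=np.load(f'pics/{n}0.npz') if n!='wrist' else None
    if z is None: continue
    P0=pts(n,z['d']);m0=masks(z['p'])
    q0=P0[m0[k]&(z['d']>0)&(P0[...,0]>b[0])&(P0[...,0]<b[1])&(P0[...,1]>b[2])&(P0[...,1]<b[3])&(P0[...,2]>r[0])&(P0[...,2]<r[1])]
    print(n,k,'by-stander now/before',np.median(q,0).round(3),np.median(q0,0).round(3)) if len(q)*len(q0) else print(n,k,len(q),len(q0))
cv2.imwrite('pics/end.png',np.hstack([cv2.resize(C['wrist'][0],(400,300)),cv2.resize(C['side'][0][60:300,150:470],(400,300))]))
```

```text
21.8 [ 0.56951558 -0.02257863  0.2879292 ] [ 0.70226077 -0.36637159  0.61127799] [-0.34799731 -0.67989531 -0.70305635  0.95619004  0.18920058 -0.27543858]
wrist white [ 6.564e-01 -2.540e-02  2.420e-02  8.000e-04  5.590e+02  1.626e-01] 0.164
wrist red [ 6.559e-01 -2.350e-02  3.180e-02  7.000e-04  1.183e+03  1.228e-01] 0.126
wrist yel [ 6.552e-01 -2.140e-02  4.380e-02  8.000e-04  1.225e+03  7.930e-02] 0.0818
side white [ 6.562e-01 -2.860e-02  2.410e-02  1.000e-03  6.800e+01  1.606e-01] 0.1639
side red [ 6.568e-01 -2.800e-02  3.190e-02  1.000e-03  7.900e+01  1.218e-01] 0.1255
side yel [ 6.556e-01 -2.580e-02  4.420e-02  9.000e-04  9.200e+01  7.820e-02] 0.0817
side yel by-stander now/before [0.502 0.393 0.062] [0.508 0.396 0.096]
side black by-stander now/before [ 0.483 -0.441  0.052] [ 0.483 -0.441  0.052]
side white by-stander now/before [ 0.48  -0.221  0.1  ] [ 0.48  -0.221  0.1  ]
top white [ 6.558e-01 -2.540e-02  2.350e-02  7.000e-04  3.000e+01  1.615e-01] 0.1655
top red [ 6.555e-01 -2.360e-02  3.170e-02  9.000e-04  2.900e+01  1.237e-01] 0.1275
top yel 12 0.0832
top yel by-stander now/before [0.505 0.442 0.119] [0.506 0.441 0.119]
top black by-stander now/before [ 0.485 -0.425  0.052] [ 0.482 -0.424  0.052]
top white by-stander now/before [ 0.482 -0.216  0.1  ] [ 0.482 -0.215  0.1  ]
```

View pics/end.png

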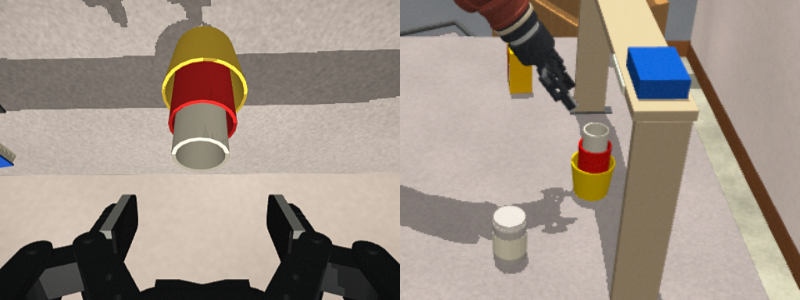

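All three tubs are nested upright (rims at about (200,155), (202,118) and (204,90)), and the hand is clear. I hand the job in.

```bash
python3 -c "
from workcell import ctrl
print(ctrl.close_job())"
```

```text
the job is handed in; nothing more can be done
None
```

The red medium tub is nested in the yellow large tub and the white small tub in the red one, in the order asked. I handed the job in at about 22 s on the robot's clock, with the hand backed clear.

**Set-downs:** Red touched down at 14.5 mm, matching the camera's estimate of the false bottom (14 mm). White touched down at 26.6 mm against 26.5 mm expected. The highest contact force I read was about 8 N. On the way down the red tub brushed the large tub's wall at about 4 N, so I shifted it 2 mm and carried on.

**Last checks:**
- **Fit:** the white rim is about 39 mm above the red rim (38 is nominal), and the red rim is about 43 mm above the yellow. All three stand upright and concentric within 4 mm.
- **Large tub, tin and stapler:** unmoved within 1 mm, except one top-view stapler reading 3 mm off in x that the side view did not show.
- **Snack box:** unmoved by the top view. The side view disagreed because the arm hid part of the box.
- **Shelf:** I saw no contact and the arm stayed clear of it, but I did not re-measure it.

**Joint range:** joint 2 sat at the end of its range (-0.841 against the listed -0.84) while gripping the red tub, so I gripped it a few millimetres off the planned point. I leaned sideways to pick up the white tub and avoid the same limit.

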